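# Get the tube carrier out from behind the reagent bottles and onto the balance

### The job

First move the three reagent bottles that stand around the tube carrier (blue, orange and green caps) into the side tray, standing upright, leaving the carrier where it is until all three are there; then stand the carrier upright in the middle of the balance's weighing pan, and only after that put each bottle back upright on the centre of the pad of its own colour. Set things down rather than dropping them, tip nothing over, and leave the small steel cup where it stands.

Things in the scene. Friction and masses are not known exactly. Their poses are not given: they have to be found in the camera images.
- bottle_blue_mid (a point): Reagent bottle, white plastic with label band and screw cap in blue. Round: body 52 mm across up to 82 mm high, then a shoulder, neck and a 38 mm cap; 122 mm tall in all, about 0.2 kg. At the start it stands upright on its own blue pad, closely beside or in front of the tube carrier. The point is on its axis, half-way up, 61 mm above its underside; z is its axis.
- bottle_orange_mid (a point): Reagent bottle, white plastic with label band and screw cap in orange. Round: body 52 mm across up to 82 mm high, then a shoulder, neck and a 38 mm cap; 122 mm tall in all, about 0.2 kg. At the start it stands upright on its own orange pad, closely beside or in front of the tube carrier. The point is on its axis, half-way up, 61 mm above its underside; z is its axis.
- bottle_green_mid (a point): Reagent bottle, white plastic with label band and screw cap in green. Round: body 52 mm across up to 82 mm high, then a shoulder, neck and a 38 mm cap; 122 mm tall in all, about 0.2 kg. At the start it stands upright on its own green pad, closely beside or in front of the tube carrier. The point is on its axis, half-way up, 61 mm above its underside; z is its axis.
- carrier_mid (a point): Tube carrier of a centrifuge rotor: a round aluminium block 56 mm across and 52 mm high with a red band, and four red tube caps on top that bring it to 62 mm; about 0.3 kg. It stands on a black rubber bench mat (4 mm thick, 240 by 260 mm), at the far side as seen from the robot, with one bottle in front of it and one on either side, about 85 mm away centre to centre, all twice its height. The point is on its axis 31 mm above its underside; z is its axis.
- pad_blue_top (a point): Home pad of the blue-capped bottle: a fixed flat blue disc 74 mm across and 3 mm thick on the bench mat (it shows as a ring round the bottle's foot). The point is the centre of its top face, 7 mm above the table; z up. Which of the three pad places has which colour changes from start to start.
- pad_orange_top (a point): Home pad of the orange-capped bottle: a fixed flat orange disc 74 mm across and 3 mm thick on the bench mat (it shows as a ring round the bottle's foot). The point is the centre of its top face, 7 mm above the table; z up. Which of the three pad places has which colour changes from start to start.
- pad_green_top (a point): Home pad of the green-capped bottle: a fixed flat green disc 74 mm across and 3 mm thick on the bench mat (it shows as a ring round the bottle's foot). The point is the centre of its top face, 7 mm above the table; z up. Which of the three pad places has which colour changes from start to start.
- tray: Side tray: a fixed shallow steel tray, 280 mm along its x, 150 mm along its y, with a 4 mm wall and rim 12 mm high; the floor inside is 4 mm thick. It lies to the left or to the right. Origin: centre of its underside on the table; x and y lie along its sides, z up. Room for three bottles in a row along its x, 75 mm apart.
- pan (a point): Weighing pan of a white bench balance (housing 260 by 190 mm, 66 mm high, fixed): a round steel disc 124 mm across, with a thin grey circle in its middle. The balance is on the side opposite to the tray. The point is the centre of the pan's top face, 76 mm above the table; z up. The pan does not move under load.
- cup_mid (a point): Small empty stainless steel weighing cup, 42 mm across at the rim and 45 mm high, about 0.1 kg, loose, on a near corner of the bench mat, not to be disturbed. The point is on its axis 22.5 mm above its underside. (A small white jar of like size is at the other near corner of the mat; all other clutter near the work is low or along the table's edges: a mixer 135 mm high beyond the left-hand place of tray or balance, a tube rack up to 90 mm, boxes and dishes at the far edge.)
Mind the look-alikes: they are no part of the job. There is more than one size of the part that bears pad_blue_top; the job needs the larger.

How it is judged:
By the outcome, as a careful person would: the job done as asked, in the order asked, and still so for the second after the job is handed in, with the robot touching nothing.
It also fails if it takes over 141 s, if anything falls off the work surface, if the arm or the gripper's body presses on something with over 40 N, if the wrist force passes 120 N, or if a joint passes its speed limit or range.

### The arm

A 6-joint arm with a two-finger parallel gripper is mounted at the origin on the work surface. World frame = base frame: x ahead of the robot, y to its left, z up, the work surface at z = 0. Lengths are in m, angles in rad, forces in N, time in s.
With the tool pointing down it reaches from about 0.275 to 0.975 m from the base axis. Payload 8.4 kg.
Tool frame: the origin (TCP) lies at the very end of the fingers, on their centre line; the grasp point (between the pads) lies 19 mm behind it; y points along the fingers, x is the direction in which the jaws open and shut, and the axes are right-handed (so a half turn about y gives the same grasp; the last joint's range is limited). The gripper opens to 92 mm and grips with 3 to 60 N. Pads are 20 mm wide; open, the fingers measure 128 mm over their backs; the gripper's body (75 mm by 189 mm) begins 69 mm behind the grasp point.
Start: joints at [-1.274, 0.353, 1.633, -0, 1.155, -0.002], TCP at [0.184, -0.597, 0.215] pointing down, gripper open.
Joint ranges: [-2.63, 2.63], [-0.92, 2.1], [0.06, 2.66], [-1.3, 4.44], [0, 2.69], [-3.02, 3.02]. Speed limits (rad/s): [2.22, 2.22, 2.79, 3.14, 3.14, 3.14].

### API

Orientations are given as a rotation vector (axis times angle).
In Python, from rig import bot gives the robot as it stands. The module is installed in compiled form; this text tells all that it offers.
- The arm moves only by the tool move_arm, never from a script. Its argument "plan" is a list of rows, each an object with "translation": the shift along the tool's x, y, z scaled (see below), a list of three; "turn": the turn about the tool's y scaled (see below). A call has 1 to 12 rows; each row shifts and turns the commanded pose from where the row before left it, along the tool's axes as they then stand; what a row does not reach is not made up. The controller multiplies each number of a shift by 0.075 m and each number of a turn by pi/4 rad. A row lasts 1/10 s, in which the tool goes at most 50 mm and 8.59 degrees, less where a joint would pass 70% of its speed; a pose out of reach is approached as far as the arm can. A call with a number of a shift or a turn outside -1 to 1 is refused whole. A call with a gripper value outside its range is refused whole. "fingers" is the opening, from 0 (shut) to 1 (fully open), set as the call begins (left out, the last holds). The fingers move at their own pace and stop on an object; "newtons" is the grip in N (left out, the last holds). Time passes only in rows, so rows that do not move let the fingers close. It gives the time, the measured TCP pose, the force and the opening at its end, in the units of the state.
- bot.sense(): the state, without advancing time (a new reading comes with each control period).
- bot.camera(name): name is "scene" or "top" or "wrist"; returns a dict with "image" (384x512x3 uint8, blue, green, red), "fovy" (degrees; the focal length in pixels is half the picture's height over the tangent of half this angle, whatever the lens; pixels are square), "cx", "cy" (the principal point, pixels), "R" (3x3) and "t" (3): a world point X has camera coordinates R X + t. Camera axes: x right, y down, z forward; pixel columns grow to the right and rows downward; lengths in m; the calibration is good to about 2 mm. A picture is of the moment at which its call begins. There is no depth.
- bot.hand_in(): hands the job in, once; it reports no verdict.
The state is a dict: "time_s": time; "q": joint angles; "joint_velocities": joint speeds; "joint_efforts": joint torques, N m; "tcp_pos": TCP position; "ee_rot": TCP orientation; "contact_force": force on the tool from outside, world axes, zero at the start; "torque": the same for the moment, N m; "gripper_width": opening from 0.0 (shut) to 1.0 (fully open).
Only numpy, scipy, OpenCV 4.12 (cv2) and the standard library are available. Lean on these libraries where they do the work, as an engineer would, in place of code of your own. Each camera call takes 0.05 s, during which the arm holds its last target. There are 200 camera calls.

## Working session

There is one attempt and no reset: what is moved stays moved. The work goes in short steps, Python scripts to look and compute and a tool call to move; the robot and the scene stay as the last step left them, time stands still between calls to the robot, and variables do not carry over. Pictures are saved under pics/ and viewed, about 12 in all and at most 16, crops included, and the job is handed in when it is done.

Besides the shell and the picture viewer there is one more tool, called after "Emit:" as a command line: name --argument value ..., lists and objects as JSON in quotes. move_arm: Moves the arm, as the interface text tells. Shifts and turns lie within -1 to 1; 1 stands for 0.075 m of shift or pi/4 rad of turn. Its arguments: {"type":"object","properties":{"plan":{"type":"array","items":{"type":"object","properties":{"translation":{"type":"array","items":{"type":"number","minimum":-1,"maximum":1}},"turn":{"type":"number","minimum":-1,"maximum":1}}}},"fingers":{"type":"number"},"newtons":{"type":"number"}},"required":["plan"]}

```bash
mkdir -p pics
cat > h.py <<'E'
import numpy as np, cv2
from rig import bot
def cam(n):
    c=bot.camera(n); c['f']=c['image'].shape[0]/2/np.tan(np.radians(c['fovy'])/2); return c
def ray(c,u,v,z):
    R=np.array(c['R']);t=np.array(c['t']);o=-R.T@t
    d=R.T@np.array([(u-c['cx'])/c['f'],(v-c['cy'])/c['f'],1]); return o+d*(z-o[2])/d[2]
def proj(c,X):
    p=np.array(c['R'])@np.array(X)+np.array(c['t']); return c['f']*p[0]/p[2]+c['cx'],c['f']*p[1]/p[2]+c['cy']
E
python3 - <<'E'
from h import *
import pickle
d={n:cam(n) for n in('scene','top','wrist')}
pickle.dump(d,open('c0.pkl','wb'))
for n in d: 
    c=d[n];print(n,c['fovy'],c['cx'],c['cy'],-np.array(c['R']).T@c['t']);cv2.imwrite(f'pics/{n}0.png',c['image'])
s=bot.sense();print(s)
E
```

```text
scene 56.154269409877244 256.3171125573514 186.60346060145008 [ 1.11510599 -0.36863286  0.75421989]
top 51.954966437159264 256.1829223489774 190.5706825793902 [ 0.50899679 -0.01514507  0.93367321]
wrist 70.3362279564885 258.7576170730319 194.11008331700677 [ 0.25414992 -0.57574924  0.38408657]
{'time_s': 0.15, 'q': array([-1.27436638e+00,  3.53486541e-01,  1.63393773e+00, -2.30923026e-06,
        1.15522165e+00, -2.42111484e-03]), 'joint_velocities': array([-0.0002492 , -0.00257062, -0.00307955, -0.00169722,  0.00111429,
        0.00192039]), 'joint_efforts': array([-2.31982594e-03, -5.94206858e+01, -3.34470320e+01,  6.95471792e-02,
        2.05077633e-02, -8.48174182e-05]), 'tcp_pos': array([ 0.18389145, -0.59694369,  0.21404867]), 'ee_rot': array([-1.33523909,  0.98689641, -0.98548993]), 'contact_force': array([ 0.98536716, -0.11392256,  0.79330018]), 'torque': array([ 0.02556252,  0.01230966, -0.00386285]), 'gripper_width': 0.9999189992623737}
```

View pics/top0.png

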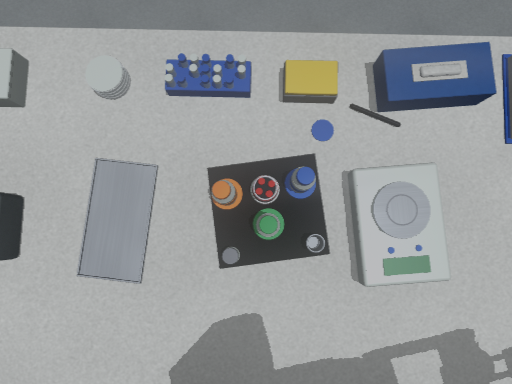

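View pics/scene0.png

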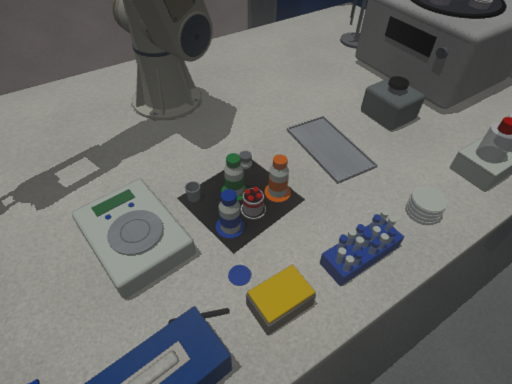

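Run:
```python
from h import *
import pickle
d=pickle.load(open('c0.pkl','rb'))
for n in('top','scene'):
    c=d[n];h=cv2.cvtColor(c['image'],cv2.COLOR_BGR2HSV)
    for col,lo,hi in(('orange',6,18),('green',55,85),('blue',108,128),('red',0,4)):
        m=cv2.inRange(h,(lo,130,50),(hi,255,255))
        k,l,s,ce=cv2.connectedComponentsWithStats(m)
        for i in range(1,k):
            if s[i][4]>25 and s[i][4]<1500:
                u,v=ce[i];print(n,col,s[i],ce[i].round(1),'z.129',ray(c,u,v,.127).round(4)[:2],'z.007',ray(c,u,v,.007).round(4)[:2],'z.066',ray(c,u,v,.066).round(4)[:2])
c=d['top'];
a=cv2.resize(c['image'][110:280,190:350],None,fx=3.5,fy=3.5,interpolation=cv2.INTER_CUBIC);cv2.imwrite('pics/t1.png',a)
s=d['scene'];b=cv2.resize(s['image'][140:290,170:320],None,fx=4,fy=4,interpolation=cv2.INTER_CUBIC);cv2.imwrite('pics/s1.png',b)
# tray
g=cv2.cvtColor(c['image'],cv2.COLOR_BGR2HSV)
for p in((97,160),(158,164),(142,282),(80,277)):print('tray',ray(c,*p,.012).round(3))
cir=cv2.HoughCircles(cv2.cvtColor(c['image'],cv2.COLOR_BGR2GRAY)[150:290,340:460],cv2.HOUGH_GRADIENT,1,5,param1=100,param2=20,minRadius=10,maxRadius=34)
for x in cir[0][:6]:print('pan',x,ray(c,x[0]+340,x[1]+150,.076).round(4))
print(np.array(c['R']).round(3))
```

```text
top orange [214 179  29  30 212] [233.  195.6] z.129 [0.5764 0.045 ] z.007 [0.5864 0.054 ] z.066 [0.5815 0.0496]
top orange [213 181  17  18 243] [220.9 189.4] z.129 [0.5884 0.0704] z.007 [0.6002 0.0831] z.066 [0.5944 0.0768]
top blue [ 166   54   84   37 1263] [209.6  76.8] z.129 [0.8277 0.1032] z.007 [0.8752 0.1208] z.066 [0.8518 0.1121]
top blue [202  54   7   7  36] [205.2  57.4] z.129 [0.8702 0.1141] z.007 [0.924  0.1333] z.066 [0.8976 0.1239]
top blue [227  55   6   7  35] [229.4  57.9] z.129 [0.8703 0.0625] z.007 [0.924 0.074] z.066 [0.8976 0.0684]
top blue [503  54   9  89 432] [506.   99.3] z.129 [ 0.7929 -0.5183] z.007 [ 0.8352 -0.5931] z.066 [ 0.8144 -0.5563]
top blue [312 121  21  20 307] [321.9 130.6] z.129 [ 0.7171 -0.1357] z.007 [ 0.748  -0.1537] z.066 [ 0.7328 -0.1448]
top blue [297 167  18  17 234] [305.2 175. ] z.129 [ 0.6228 -0.1025] z.007 [ 0.6397 -0.1155] z.066 [ 0.6314 -0.1091]
top blue [286 186  29  13 139] [300.2 193.3] z.129 [ 0.5847 -0.0928] z.007 [ 0.596  -0.1044] z.066 [ 0.5904 -0.0987]
top red [258 178   7   7  37] [261.1 181. ] z.129 [ 0.608  -0.0119] z.
[... 1833 characters left out ...]
  -0.0442] z.007 [0.5646 0.0178] z.066 [ 0.6081 -0.0127]
scene red [245 189   9  13  66] [248.9 195. ] z.129 [ 0.6494 -0.0642] z.007 [ 0.5604 -0.006 ] z.066 [ 0.6042 -0.0346]
scene red [243 202  19   6  33] [251.6 205.1] z.129 [ 0.6787 -0.0756] z.007 [ 0.5952 -0.0196] z.066 [ 0.6362 -0.0471]
tray [0.662 0.381 0.012]
tray [0.656 0.234 0.012]
tray [0.38  0.257 0.012]
tray [0.388 0.402 0.012]
pan [60.5 59.5 29.1] [ 0.5599 -0.3152  0.076 ]
pan [59.5 64.5 33.4] [ 0.5491 -0.313   0.076 ]
pan [54.5 61.5 23. ] [ 0.5553 -0.3022  0.076 ]
pan [53.5 56.5 22.1] [ 0.566  -0.3002  0.076 ]
pan [68.5 59.5 22.5] [ 0.5604 -0.3324  0.076 ]
[[ 0.028 -1.    -0.013]
 [-0.995 -0.026 -0.098]
 [ 0.097  0.016 -0.995]]
```

View pics/t1.png

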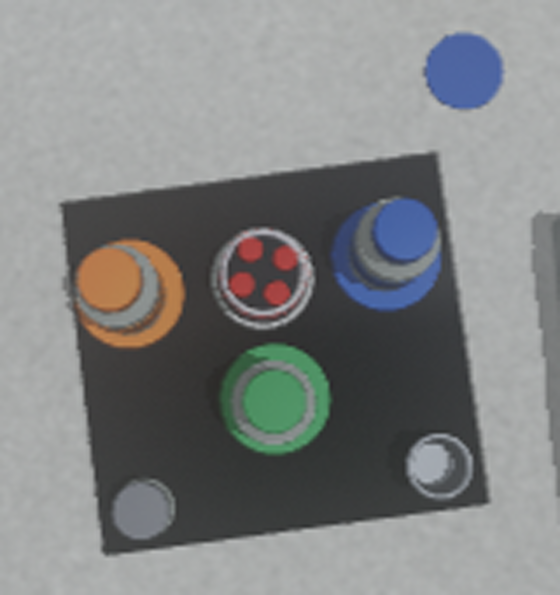

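View pics/s1.png

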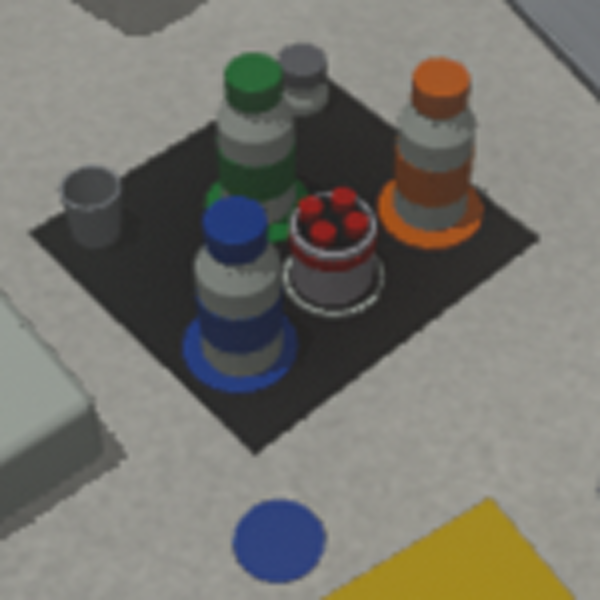

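Run:
```python
from h import *
import pickle
from scipy.spatial.transform import Rotation as Ro
from scipy.optimize import least_squares
d=pickle.load(open('c0.pkl','rb'))
def circ(pts):
    f=lambda p:np.hypot(pts[:,0]-p[0],pts[:,1]-p[1])-p[2]
    p0=[*pts.mean(0),.03];return least_squares(f,p0,loss='soft_l1',f_scale=.001).x
px={'top':{'orange':(227,194),'blue':(300,182.5),'green':(268.5,224)}}
for n in('top','scene'):
    c=d[n];im=c['image'];h=cv2.cvtColor(im,cv2.COLOR_BGR2HSV)
    for col,lo,hi in(('orange',4,20),('green',50,90),('blue',105,130)):
        m=cv2.inRange(h,(lo,90,30),(hi,255,255))
        roi=np.zeros_like(m)
        if n=='top': u,v=px[n][col];cv2.circle(roi,(round(u),round(v)),24,255,-1)
        else:
            u,v=proj(c,W[col]);cv2.circle(roi,(round(u),round(v)),22,255,-1)
        m&=roi
        e=cv2.findContours(m,cv2.RETR_EXTERNAL,cv2.CHAIN_APPROX_NONE)[0]
        P=np.concatenate(e)[:,0].astype(float)
        Q=np.array([ray(c,a,b,.007)[:2] for a,b in P])
        if n=='top': q0=ray(c,*px[n][col],.007)[:2]; W=globals().get('W',{})
        else: q0=W[col][:2]
        r=np.hypot(*(Q-q0).T); Q=Q[(r>.032)&(r<.042)]
        x=circ(Q); W[col]=[x[0],x[1],.007] if n=='top' else W[col]
        print(n,'pad',col,x.round(4),len(Q))
# caps
c=d['top'];h=cv2.cvtColor(c['image'],cv2.COLOR_BGR2HSV)
g=cv2.cvtColor(c['image'],cv2.COLOR_BGR2GRAY)
for nm,u0,v0,r0,z in(('pan',402,209.5,29,.076),('pancircle',402,209.5,15,.076),('greencap',268.4,224.5,8.5,.129),('bluecap',305.2,175,9,.129),('orangecap',221,189.3,9,.129),('carrier',265,189.3,13.5,.056),('cup',315.5,242.5,9,.049)):
    G=cv2.GaussianBlur(g,(0,0),.8).astype(float);P=[]
    for it in range(3):
        P=[]
        for t in np.linspace(0,2*np.pi,120,False):
            rr=np.arange(r0-3,r0+3.01,.25);uu=(u0+rr*np.cos(t)).astype(np.float32);vv=(v0+rr*np.sin(t)).astype(np.float32)
            s=cv2.remap(G.astype(np.float32),uu[None],vv[None],cv2.INTER_LINEAR)[0];k=np.abs(np.gradient(s)).argmax();P.append((uu[k],vv[k]))
        P=np.array(P,float);x=circ(P/1000)*1000;u0,v0,r0=x
    print(nm,x.round(2),ray(c,u0,v0,z).round(4))
q=bot.sense();print(Ro.from_rotvec(q['ee_rot']).as_matrix().round(3))
# tray bright floor edges
t=d['top']['image'][140:300,60:175];cv2.imwrite('pics/tr.png',np.hstack([cv2.resize(t,None,fx=3.4,fy=3.4,interpolation=cv2.INTER_CUBIC),cv2.resize(d['top']['image'][150:310,345:460],None,fx=3.4,fy=3.4,interpolation=cv2.INTER_CUBIC)]))
```

```text
top pad orange [0.5908 0.0691 0.0362] 100
top pad green [ 0.5229 -0.0308  0.0357] 87
top pad blue [ 0.6212 -0.1036  0.0363] 88
scene pad orange [0.5923 0.0669 0.0376] 62
scene pad green [ 0.5236 -0.0327  0.0358] 30
scene pad blue [ 0.622  -0.1055  0.0364] 63
pan [400.48 209.61  29.25] [ 0.5597 -0.3151  0.076 ]
pancircle [402.33 208.68  15.  ] [ 0.5618 -0.3192  0.076 ]
greencap [268.8  224.39   9.62] [ 0.5193 -0.0299  0.129 ]
bluecap [306.01 175.12  11.02] [ 0.6223 -0.1039  0.129 ]
orangecap [221.4  188.77  10.12] [0.5896 0.0692 0.129 ]
carrier [266.06 189.15  13.67] [ 0.5987 -0.0232  0.056 ]
cup [317.06 244.2   10.9 ] [ 0.4794 -0.1396  0.049 ]
[[ 0.294 -0.     0.956]
 [-0.956  0.001  0.294]
 [-0.001 -1.     0.   ]]
```

View pics/tr.png

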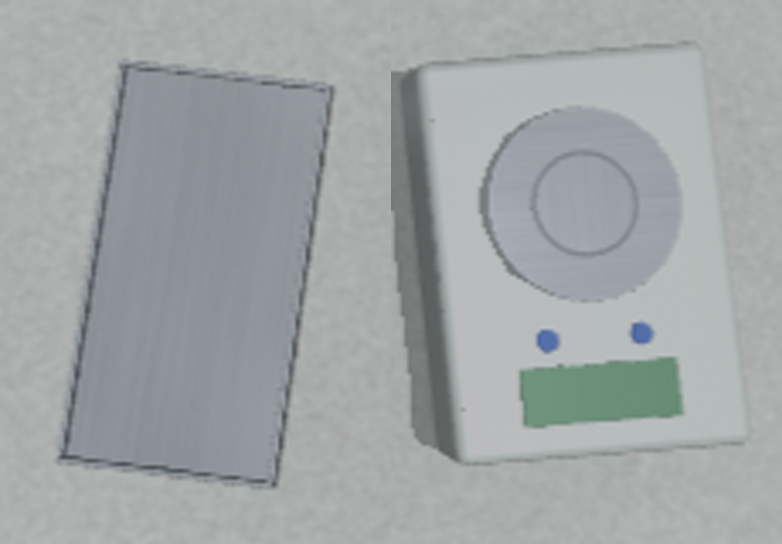

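```bash
cat > go.py <<'E'
import sys
from h import *
from scipy.spatial.transform import Rotation as Ro
s=bot.sense();R=Ro.from_rotvec(s['ee_rot']).as_matrix();p=np.array(s['tcp_pos'])
print('t',round(s['time_s'],2),'p',p.round(4),'yaw',np.degrees(np.arctan2(R[1,0],R[0,0])).round(2),'w',round(s['gripper_width'],3),'F',np.round(s['contact_force'],1))
for a in sys.argv[1:]:
    T=np.array([float(v) for v in a.split(',')]);d=R.T@(T-p)/.075;n=int(np.ceil(np.linalg.norm(d)/.6))
    print(a,'total',d.round(3),'rows',n,'each',(d/n).round(3));p=T
E
python3 - <<'E'
from h import *
import pickle
c=pickle.load(open('c0.pkl','rb'))['top']
L=[ray(c,a/3.4+59.65,b/3.4+139.65,.012) for a,b in((124,65),(333,88),(275,486),(62,459))]
for l in L:print(l.round(4))
m=np.mean(L,0);ax=(L[0]+L[1]-L[2]-L[3]);ax/=np.linalg.norm(ax);print(m,ax)
for k in(-.075,0,.075):print((m+k*ax).round(4))
print('pan',ray(c,401.5,209.4,.076),'carr',ray(c,264.9,187.2,.066))
E
```

```text
[0.6653 0.3828 0.012 ]
[0.6527 0.2351 0.012 ]
[0.379  0.2603 0.012 ]
[0.3928 0.4069 0.012 ]
[0.52244578 0.32129722 0.012     ] [ 0.99594206 -0.08999671  0.        ]
[0.4478 0.328  0.012 ]
[0.5224 0.3213 0.012 ]
[0.5971 0.3145 0.012 ]
pan [ 0.56021841 -0.31735735  0.076     ] carr [ 0.60190789 -0.02041664  0.066     ]
```

Emit:
move_arm --plan '[{"translation":[0,0,0],"turn":-0.155},{"translation":[0,0,0],"turn":-0.155},{"translation":[0,0,0],"turn":-0.155},{"translation":[0,0,0],"turn":-0.155},{"translation":[0,0,0],"turn":0},{"translation":[0,0,0],"turn":0}]' --fingers 1

```text
time_s: 0.75
tcp_pos: [0.184, -0.5972, 0.2144]
ee_rot: [-1.481, 0.617, -0.616]
contact_force: [0.1, 0.1, -0.2]
gripper_width: 1.001
```

```bash
python3 go.py 0.5905,0.0685,0.215
```

```text
t 0.75 p [ 0.184  -0.5972  0.2144] yaw -45.18 w 1.001 F [ 0.1  0.1 -0.2]
0.5905,0.0685,0.215 total [-2.4760e+00 -5.0000e-03  1.0101e+01] rows 18 each [-0.138 -0.     0.561]
```

Emit:
move_arm --plan '[{"translation":[-0.138,0,0.561]},{"translation":[-0.138,0,0.561]},{"translation":[-0.138,0,0.561]},{"translation":[-0.138,0,0.561]},{"translation":[-0.138,0,0.561]},{"translation":[-0.138,0,0.561]},{"translation":[-0.138,0,0.561]},{"translation":[-0.138,0,0.561]},{"translation":[-0.138,0,0.561]}]'

```text
$.plan[0]: bad value
```

Emit:
move_arm --plan '[{"translation":[-0.138,0,0.561]},{"translation":[-0.138,0,0.561]},{"translation":[-0.138,0,0.561]},{"translation":[-0.138,0,0.561]},{"translation":[-0.138,0,0.561]},{"translation":[-0.138,0,0.561]},{"translation":[-0.138,0,0.561]},{"translation":[-0.138,0,0.561]},{"translation":[-0.138,0,0.561]},{"translation":[0,0,0]},{"translation":[0,0,0]}]'

```text
$.plan[0]: bad value
```

```bash
python3 go.py 0.5905,0.0685,0.06
python3 - <<'E'
from h import *
c=cam('wrist')
for n,X in(('o',(.5905,.0685,.129)),('g',(.5205,-.031,.129)),('b',(.622,-.1042,.129)),('c',(.602,-.0204,.066))):
    u,v=proj(c,X);print(n,u,v);cv2.circle(c['image'],(int(u),int(v)),2,(255,0,255),-1)
cv2.imwrite('pics/w1.png',c['image'])
E
```

```text
t 0.75 p [ 0.184  -0.5972  0.2144] yaw -45.18 w 1.001 F [ 0.1  0.1 -0.2]
0.5905,0.0685,0.06 total [-2.475  2.061 10.101] rows 18 each [-0.138  0.115  0.561]
o -462.30914638917653 -2611.1228214668845
g -185.7714779512557 -1447.3991943054095
b 139.5573023895774 -1593.236836272638
c 42.16349955562444 -1099.0482940731258
```

View pics/w1.png

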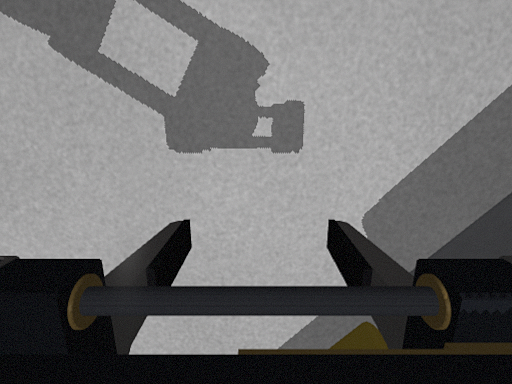

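The moves were refused because the turn must be given. The picture shows only the fingers over bare table, with nothing useful in it.

Emit:
move_arm --plan '[{"translation":[-0.138,0,0.561],"turn":0},{"translation":[-0.138,0,0.561],"turn":0},{"translation":[-0.138,0,0.561],"turn":0},{"translation":[-0.138,0,0.561],"turn":0},{"translation":[-0.138,0,0.561],"turn":0},{"translation":[-0.138,0,0.561],"turn":0},{"translation":[-0.138,0,0.561],"turn":0},{"translation":[-0.138,0,0.561],"turn":0},{"translation":[-0.138,0,0.561],"turn":0}]'

```text
time_s: 1.7
tcp_pos: [0.3864, -0.2621, 0.2148]
ee_rot: [-1.482, 0.615, -0.616]
contact_force: [1.1, -1.2, -0.0]
gripper_width: 1.003
```

Emit:
move_arm --plan '[{"translation":[-0.138,0,0.561],"turn":0},{"translation":[-0.138,0,0.561],"turn":0},{"translation":[-0.138,0,0.561],"turn":0},{"translation":[-0.138,0,0.561],"turn":0},{"translation":[-0.138,0,0.561],"turn":0},{"translation":[-0.138,0,0.561],"turn":0},{"translation":[-0.138,0,0.561],"turn":0},{"translation":[-0.138,0,0.561],"turn":0},{"translation":[-0.138,0,0.561],"turn":0},{"translation":[0,0,0],"turn":0},{"translation":[0,0,0],"turn":0}]'

```text
time_s: 2.8
tcp_pos: [0.5874, 0.0707, 0.2142]
ee_rot: [-1.483, 0.614, -0.613]
contact_force: [-0.2, -0.3, 0.7]
gripper_width: 1.001
```

```bash
python3 go.py 0.5905,0.0685,0.06
python3 - <<'E'
from h import *
c=cam('wrist')
for n,X in(('o',(.5905,.0685,.129)),('g',(.5205,-.031,.129)),('b',(.622,-.1042,.129)),('c',(.602,-.0204,.066))):
    u,v=proj(c,X);print(n,u,v);cv2.circle(c['image'],(int(u),int(v)),2,(255,0,255),-1)
cv2.imwrite('pics/w2.png',c['image'])
E
```

```text
t 2.8 p [0.5874 0.0707 0.2142] yaw -44.97 w 1.001 F [-0.2 -0.3  0.7]
0.5905,0.0685,0.06 total [0.051 2.055 0.01 ] rows 4 each [0.013 0.514 0.003]
o 261.97671292336844 198.46964300866645
g 280.8538015852948 304.4689774880953
b 396.8454113511341 288.2989519551309
c 318.1098480305219 226.77627633808328
```

View pics/w2.png

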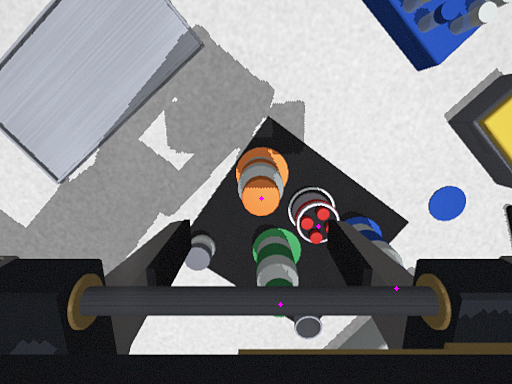

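Orange cap at (261,199) and the carrier's caps around (318,226) agree with my computed points. Descending on orange.

Emit:
move_arm --plan '[{"translation":[0.05,0.4,0.01],"turn":0},{"translation":[0,0.5,0],"turn":0},{"translation":[0,0.5,0],"turn":0},{"translation":[0,0.4,0],"turn":0},{"translation":[0,0.25,0],"turn":0},{"translation":[0,0,0],"turn":0},{"translation":[0,0,0],"turn":0}]'

```text
time_s: 3.55
tcp_pos: [0.5905, 0.067, 0.0614]
ee_rot: [-1.482, 0.615, -0.615]
contact_force: [0.7, 0.6, 0.8]
gripper_width: 1.0
```

Emit:
move_arm --plan '[{"translation":[0,0,0],"turn":0},{"translation":[0,0,0],"turn":0},{"translation":[0,0,0],"turn":0},{"translation":[0,0,0],"turn":0},{"translation":[0,0,0],"turn":0},{"translation":[0,0,0],"turn":0},{"translation":[0,0,0],"turn":0},{"translation":[0,0,0],"turn":0}]' --fingers 0 --newtons 25

```text
time_s: 4.35
tcp_pos: [0.5907, 0.0682, 0.061]
ee_rot: [-1.482, 0.614, -0.614]
contact_force: [-1.7, 1.4, 3.7]
gripper_width: 0.561
```

```bash
python3 go.py 0.5905,0.0685,0.12 .5224,.3213,.12 .5224,.3213,.058
```

```text
t 4.35 p [0.5907 0.0682 0.061 ] yaw -44.98 w 0.561 F [-1.7  1.4  3.7]
0.5905,0.0685,0.12 total [-0.005 -0.787  0.001] rows 2 each [-0.003 -0.393  0.001]
.5224,.3213,.12 total [-3.025e+00  1.000e-03  1.742e+00] rows 6 each [-0.504  0.     0.29 ]
.5224,.3213,.058 total [ 0.     0.827 -0.   ] rows 2 each [ 0.     0.413 -0.   ]
```

Emit:
move_arm --plan '[{"translation":[0,-0.2,0],"turn":0},{"translation":[0,-0.4,0],"turn":0},{"translation":[0,-0.2,0],"turn":0},{"translation":[-0.3,0,0.173],"turn":0},{"translation":[-0.5,0,0.287],"turn":0},{"translation":[-0.5,0,0.287],"turn":0},{"translation":[-0.5,0,0.287],"turn":0},{"translation":[-0.5,0,0.287],"turn":0},{"translation":[-0.5,0,0.287],"turn":0},{"translation":[-0.225,0,0.13],"turn":0},{"translation":[0,0,0],"turn":0},{"translation":[0,0,0],"turn":0}]'

```text
time_s: 5.55
tcp_pos: [0.5223, 0.3204, 0.121]
ee_rot: [-1.483, 0.612, -0.613]
contact_force: [0.2, 0.7, -1.8]
gripper_width: 0.56
```

```bash
python3 go.py .5224,.3213,.0585
```

```text
t 5.55 p [0.5223 0.3204 0.121 ] yaw -44.91 w 0.56 F [ 0.2  0.7 -1.8]
.5224,.3213,.0585 total [-0.007  0.833  0.01 ] rows 2 each [-0.004  0.417  0.005]
```

Emit:
move_arm --plan '[{"translation":[0,0.3,0.01],"turn":0},{"translation":[0,0.3,0],"turn":0},{"translation":[0,0.13,0],"turn":0},{"translation":[0,0.06,0],"turn":0},{"translation":[0,0.02,0],"turn":0},{"translation":[0,0.02,0],"turn":0},{"translation":[0,0,0],"turn":0},{"translation":[0,0,0],"turn":0}]'

```text
time_s: 6.35
tcp_pos: [0.5233, 0.3213, 0.0592]
ee_rot: [-1.481, 0.613, -0.614]
contact_force: [-0.9, -0.5, -1.9]
gripper_width: 0.557
```

```bash
python3 go.py .5224,.3213,.058
```

```text
t 6.35 p [0.5233 0.3213 0.0592] yaw -44.98 w 0.557 F [-0.9 -0.5 -1.9]
.5224,.3213,.058 total [-0.008  0.016 -0.008] rows 1 each [-0.008  0.016 -0.008]
```

Emit:
move_arm --plan '[{"translation":[0,0.012,0],"turn":0},{"translation":[0,0.008,0],"turn":0},{"translation":[0,0,0],"turn":0}]'

```text
time_s: 6.65
tcp_pos: [0.5234, 0.3216, 0.058]
ee_rot: [-1.481, 0.613, -0.614]
contact_force: [-0.5, -0.0, 5.0]
gripper_width: 0.56
```

Emit:
move_arm --plan '[{"translation":[0,0,0],"turn":0},{"translation":[0,0,0],"turn":0},{"translation":[0,0,0],"turn":0},{"translation":[0,0,0],"turn":0},{"translation":[0,0,0],"turn":0}]' --fingers 0.85

```text
time_s: 7.15
tcp_pos: [0.5229, 0.3211, 0.057]
ee_rot: [-1.482, 0.614, -0.614]
contact_force: [0.6, -1.0, -0.8]
gripper_width: 0.85
```

```bash
python3 go.py .5224,.3213,.2 .522,-.031,.2 .522,-.031,.061
```

```text
t 7.15 p [0.5229 0.3211 0.057 ] yaw -44.98 w 0.85 F [ 0.6 -1.  -0.8]
.5224,.3213,.2 total [-0.007 -1.907 -0.003] rows 4 each [-0.002 -0.477 -0.001]
.522,-.031,.2 total [ 3.317  0.    -3.326] rows 8 each [ 0.415  0.    -0.416]
.522,-.031,.061 total [0.    1.853 0.   ] rows 4 each [0.    0.463 0.   ]
```

Emit:
move_arm --plan '[{"translation":[0,-0.3,0],"turn":0},{"translation":[0,-0.53,0],"turn":0},{"translation":[0,-0.54,0],"turn":0},{"translation":[0,-0.54,0],"turn":0},{"translation":[0.41,0,-0.41],"turn":0},{"translation":[0.42,0,-0.42],"turn":0},{"translation":[0.42,0,-0.42],"turn":0},{"translation":[0.42,0,-0.42],"turn":0},{"translation":[0.42,0,-0.42],"turn":0},{"translation":[0.42,0,-0.42],"turn":0},{"translation":[0.42,0,-0.42],"turn":0},{"translation":[0.387,0,-0.396],"turn":0}]' --fingers 1

```text
time_s: 8.35
tcp_pos: [0.5223, -0.0332, 0.2005]
ee_rot: [-1.482, 0.613, -0.614]
contact_force: [-1.1, 0.4, -0.1]
gripper_width: 1.003
```

Emit:
move_arm --plan '[{"translation":[0,0,0],"turn":0},{"translation":[0,0,0],"turn":0}]'

```text
time_s: 8.55
tcp_pos: [0.5225, -0.0319, 0.2003]
ee_rot: [-1.481, 0.616, -0.615]
contact_force: [-0.5, -0.1, -0.1]
gripper_width: 1.002
```

```bash
python3 go.py .522,-.031,.061
python3 - <<'E'
from h import *
c=cam('top');cv2.imwrite('pics/t2.png',cv2.resize(c['image'][100:300,60:360],None,fx=2,fy=2))
E
```

```text
t 8.55 p [ 0.5225 -0.0319  0.2003] yaw -45.12 w 1.002 F [-0.5 -0.1 -0.1]
.522,-.031,.061 total [-0.013  1.858  0.004] rows 4 each [-0.003  0.464  0.001]
```

View pics/t2.png

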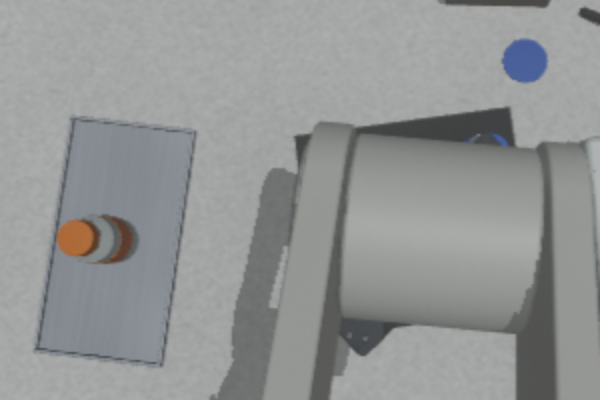

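Orange stands upright in the tray (cap at crop (77,237)). The arm hides the mat. Now green.

Emit:
move_arm --plan '[{"translation":[-0.01,0.4,0],"turn":0},{"translation":[0,0.5,0],"turn":0},{"translation":[0,0.5,0],"turn":0},{"translation":[0,0.3,0],"turn":0},{"translation":[0,0.158,0],"turn":0},{"translation":[0,0,0],"turn":0},{"translation":[0,0,0],"turn":0}]'

```text
time_s: 9.3
tcp_pos: [0.5228, -0.0301, 0.0618]
ee_rot: [-1.482, 0.612, -0.614]
contact_force: [0.6, 0.2, -0.8]
gripper_width: 1.004
```

Emit:
move_arm --plan '[{"translation":[0,0,0],"turn":0},{"translation":[0,0,0],"turn":0},{"translation":[0,0,0],"turn":0},{"translation":[0,0,0],"turn":0},{"translation":[0,0,0],"turn":0},{"translation":[0,0,0],"turn":0},{"translation":[0,0,0],"turn":0},{"translation":[0,0,0],"turn":0}]' --fingers 0

```text
time_s: 10.1
tcp_pos: [0.5219, -0.0306, 0.0611]
ee_rot: [-1.482, 0.614, -0.613]
contact_force: [-1.9, 1.4, 4.7]
gripper_width: 0.558
```

```bash
python3 go.py .522,-.031,.13 .4478,.328,.13 .4478,.328,.058
```

```text
t 10.1 p [ 0.5219 -0.0306  0.0611] yaw -44.99 w 0.558 F [-1.9  1.4  4.7]
.522,-.031,.13 total [ 0.005 -0.919 -0.003] rows 2 each [ 0.002 -0.459 -0.002]
.4478,.328,.13 total [-4.084e+00  1.000e-03  2.686e+00] rows 9 each [-0.454  0.     0.298]
.4478,.328,.058 total [0.   0.96 0.  ] rows 2 each [0.   0.48 0.  ]
```

Emit:
move_arm --plan '[{"translation":[0,-0.2,0],"turn":0},{"translation":[0,-0.4,0],"turn":0},{"translation":[0,-0.32,0],"turn":0},{"translation":[-0.4,0,0.263],"turn":0},{"translation":[-0.5,0,0.329],"turn":0},{"translation":[-0.5,0,0.329],"turn":0},{"translation":[-0.5,0,0.329],"turn":0},{"translation":[-0.5,0,0.329],"turn":0},{"translation":[-0.5,0,0.329],"turn":0},{"translation":[-0.5,0,0.329],"turn":0},{"translation":[-0.43,0,0.283],"turn":0},{"translation":[-0.254,0,0.166],"turn":0}]'

```text
time_s: 11.3
tcp_pos: [0.4471, 0.3309, 0.1296]
ee_rot: [-1.482, 0.612, -0.612]
contact_force: [-0.1, -0.2, -3.8]
gripper_width: 0.562
```

Emit:
move_arm --plan '[{"translation":[0,0,0],"turn":0},{"translation":[0,0,0],"turn":0},{"translation":[0,0.3,0],"turn":0},{"translation":[0,0.3,0],"turn":0},{"translation":[0,0.2,0],"turn":0},{"translation":[0,0.1,0],"turn":0},{"translation":[0,0.02,0],"turn":0},{"translation":[0,0,0],"turn":0},{"translation":[0,0,0],"turn":0}]'

```text
time_s: 12.2
tcp_pos: [0.4484, 0.3284, 0.0618]
ee_rot: [-1.481, 0.613, -0.614]
contact_force: [-0.6, -0.1, -1.8]
gripper_width: 0.559
```

```bash
python3 go.py .4478,.328,.058
```

```text
t 12.2 p [0.4484 0.3284 0.0618] yaw -45.0 w 0.559 F [-0.6 -0.1 -1.8]
.4478,.328,.058 total [-0.002  0.05  -0.009] rows 1 each [-0.002  0.05  -0.009]
```

Emit:
move_arm --plan '[{"translation":[0,0.025,0],"turn":0},{"translation":[0,0.015,0],"turn":0},{"translation":[0,0.008,0],"turn":0},{"translation":[0,0,0],"turn":0}]'

```text
time_s: 12.6
tcp_pos: [0.4482, 0.3288, 0.0581]
ee_rot: [-1.481, 0.613, -0.614]
contact_force: [-1.2, -0.3, 3.9]
gripper_width: 0.562
```

Emit:
move_arm --plan '[{"translation":[0,0,0],"turn":0},{"translation":[0,0,0],"turn":0},{"translation":[0,0,0],"turn":0},{"translation":[0,0,0],"turn":0},{"translation":[0,0,0],"turn":0}]' --fingers 0.85

```text
time_s: 13.1
tcp_pos: [0.4477, 0.3283, 0.0573]
ee_rot: [-1.482, 0.614, -0.614]
contact_force: [-0.4, 0.3, -0.3]
gripper_width: 0.853
```

```bash
python3 go.py .4478,.328,.21 .6218,-.104,.21 .6218,-.104,.061
```

```text
t 13.1 p [0.4477 0.3283 0.0573] yaw -44.98 w 0.853 F [-0.4  0.3 -0.3]
.4478,.328,.21 total [ 3.000e-03 -2.036e+00 -2.000e-03] rows 4 each [ 0.001 -0.509 -0.001]
.6218,-.104,.21 total [ 5.713  0.    -2.435] rows 11 each [ 0.519  0.    -0.221]
.6218,-.104,.061 total [0.    1.987 0.   ] rows 4 each [0.    0.497 0.   ]
```

Emit:
move_arm --plan '[{"translation":[0,-0.38,0],"turn":0},{"translation":[0,-0.55,0],"turn":0},{"translation":[0,-0.55,0],"turn":0},{"translation":[0,-0.55,0],"turn":0},{"translation":[0.52,0,-0.221],"turn":0},{"translation":[0.52,0,-0.221],"turn":0},{"translation":[0.52,0,-0.221],"turn":0},{"translation":[0.52,0,-0.221],"turn":0},{"translation":[0.52,0,-0.221],"turn":0},{"translation":[0.52,0,-0.221],"turn":0},{"translation":[0.52,0,-0.221],"turn":0},{"translation":[0.52,0,-0.221],"turn":0}]' --fingers 1

```text
time_s: 14.3
tcp_pos: [0.5751, 0.0122, 0.2097]
ee_rot: [-1.482, 0.614, -0.614]
contact_force: [-0.1, 0.6, -0.5]
gripper_width: 1.001
```

Emit:
move_arm --plan '[{"translation":[0.52,0,-0.221],"turn":0},{"translation":[0.52,0,-0.221],"turn":0},{"translation":[0.513,0,-0.225],"turn":0},{"translation":[0,0,0],"turn":0},{"translation":[0,0,0],"turn":0}]'

```text
time_s: 14.8
tcp_pos: [0.6214, -0.1043, 0.2091]
ee_rot: [-1.482, 0.616, -0.614]
contact_force: [-1.2, 0.1, 0.1]
gripper_width: 1.002
```

```bash
python3 go.py .6218,-.104,.061
```

```text
t 14.8 p [ 0.6214 -0.1043  0.2091] yaw -45.09 w 1.002 F [-1.2  0.1  0.1]
.6218,-.104,.061 total [0.003 1.975 0.007] rows 4 each [0.001 0.494 0.002]
```

Emit:
move_arm --plan '[{"translation":[0,0.4,0.005],"turn":0},{"translation":[0,0.5,0],"turn":0},{"translation":[0,0.5,0],"turn":0},{"translation":[0,0.4,0],"turn":0},{"translation":[0,0.175,0],"turn":0},{"translation":[0,0,0],"turn":0},{"translation":[0,0,0],"turn":0}]'

```text
time_s: 15.5
tcp_pos: [0.6227, -0.1029, 0.0627]
ee_rot: [-1.482, 0.612, -0.614]
contact_force: [0.0, 0.4, 0.3]
gripper_width: 0.999
```

Emit:
move_arm --plan '[{"translation":[0,0,0],"turn":0},{"translation":[0,0,0],"turn":0},{"translation":[0,0,0],"turn":0},{"translation":[0,0,0],"turn":0},{"translation":[0,0,0],"turn":0},{"translation":[0,0,0],"turn":0},{"translation":[0,0,0],"turn":0},{"translation":[0,0,0],"turn":0}]' --fingers 0

```text
time_s: 16.3
tcp_pos: [0.6223, -0.1036, 0.0617]
ee_rot: [-1.482, 0.613, -0.614]
contact_force: [0.4, -0.9, 2.1]
gripper_width: 0.561
```

```bash
python3 go.py .6218,-.104,.175 .5971,.3145,.175 .5971,.3145,.058
```

```text
t 16.3 p [ 0.6223 -0.1036  0.0617] yaw -44.98 w 0.561 F [ 0.4 -0.9  2.1]
.6218,-.104,.175 total [-0.    -1.511 -0.008] rows 3 each [-0.    -0.504 -0.003]
.5971,.3145,.175 total [-4.177e+00 -1.000e-03  3.714e+00] rows 10 each [-0.418 -0.     0.371]
.5971,.3145,.058 total [-1.00e-03  1.56e+00 -0.00e+00] rows 3 each [-0.    0.52 -0.  ]
```

Emit:
move_arm --plan '[{"translation":[0,-0.21,0],"turn":0},{"translation":[0,-0.4,0],"turn":0},{"translation":[0,-0.5,0],"turn":0},{"translation":[0,-0.4,0],"turn":0},{"translation":[-0.3,0,0.267],"turn":0},{"translation":[-0.42,0,0.373],"turn":0},{"translation":[-0.42,0,0.373],"turn":0},{"translation":[-0.42,0,0.373],"turn":0},{"translation":[-0.42,0,0.373],"turn":0},{"translation":[-0.42,0,0.373],"turn":0},{"translation":[-0.42,0,0.373],"turn":0},{"translation":[-0.42,0,0.373],"turn":0}]'

```text
time_s: 17.5
tcp_pos: [0.602, 0.2226, 0.1755]
ee_rot: [-1.482, 0.614, -0.613]
contact_force: [0.3, -0.1, -1.4]
gripper_width: 0.559
```

Emit:
move_arm --plan '[{"translation":[-0.42,0,0.373],"turn":0},{"translation":[-0.33,0,0.29],"turn":0},{"translation":[-0.187,0,0.166],"turn":0},{"translation":[0,0,0],"turn":0},{"translation":[0,0,0],"turn":0},{"translation":[0,0.3,0],"turn":0},{"translation":[0,0.4,0],"turn":0},{"translation":[0,0.4,0],"turn":0},{"translation":[0,0.3,0],"turn":0},{"translation":[0,0.1,0],"turn":0},{"translation":[0,0,0],"turn":0},{"translation":[0,0,0],"turn":0}]'

```text
time_s: 18.7
tcp_pos: [0.5979, 0.3143, 0.0635]
ee_rot: [-1.481, 0.613, -0.615]
contact_force: [0.1, -0.6, -3.3]
gripper_width: 0.56
```

```bash
python3 go.py .5971,.3145,.058
```

```text
t 18.7 p [0.5979 0.3143 0.0635] yaw -45.02 w 0.56 F [ 0.1 -0.6 -3.3]
.5971,.3145,.058 total [-0.01   0.073 -0.005] rows 1 each [-0.01   0.073 -0.005]
```

Emit:
move_arm --plan '[{"translation":[0,0.04,0],"turn":0},{"translation":[0,0.02,0],"turn":0},{"translation":[0,0.01,0],"turn":0},{"translation":[0,0,0],"turn":0}]'

```text
time_s: 19.1
tcp_pos: [0.5978, 0.315, 0.0587]
ee_rot: [-1.481, 0.612, -0.615]
contact_force: [0.1, -1.2, 5.8]
gripper_width: 0.56
```

Emit:
move_arm --plan '[{"translation":[0,0,0],"turn":0},{"translation":[0,0,0],"turn":0},{"translation":[0,0,0],"turn":0},{"translation":[0,0,0],"turn":0},{"translation":[0,0,0],"turn":0}]' --fingers 0.85

```text
time_s: 19.6
tcp_pos: [0.5969, 0.3146, 0.0569]
ee_rot: [-1.482, 0.614, -0.614]
contact_force: [-0.6, -0.4, 0.9]
gripper_width: 0.857
```

```bash
python3 go.py .5971,.3145,.21 .48,.1,.21
```

```text
t 19.6 p [0.5969 0.3146 0.0569] yaw -44.98 w 0.857 F [-0.6 -0.4  0.9]
.5971,.3145,.21 total [ 0.003 -2.041  0.   ] rows 4 each [ 0.001 -0.51   0.   ]
.48,.1,.21 total [ 0.917  0.    -3.127] rows 6 each [ 0.153  0.    -0.521]
```

Emit:
move_arm --plan '[{"translation":[0,-0.38,0],"turn":0},{"translation":[0,-0.55,0],"turn":0},{"translation":[0,-0.55,0],"turn":0},{"translation":[0,-0.55,0],"turn":0},{"translation":[0,0,0],"turn":0},{"translation":[0,0,0],"turn":0}]' --fingers 1

```text
time_s: 20.2
tcp_pos: [0.5974, 0.3149, 0.2103]
ee_rot: [-1.481, 0.612, -0.615]
contact_force: [-0.0, -0.5, -0.6]
gripper_width: 0.998
```

```bash
python3 go.py .602,-.0205,.21
python3 - <<'E'
from h import *
c=cam('top');s=cam('scene')
import pickle;pickle.dump((c,s),open('c1.pkl','wb'))
h=cv2.cvtColor(c['image'],cv2.COLOR_BGR2HSV)
for col,lo,hi,b in(('orange',4,20,(200,170,255,220)),('green',50,90,(240,195,300,255)),('blue',105,130,(270,155,330,215)),('red',0,4,(240,165,290,210))):
    x0,y0,x1,y1=b;m=cv2.inRange(h,(lo,90,30),(hi,255,255))[y0:y1,x0:x1]
    M=np.argwhere(m).mean(0)[::-1]+(x0,y0)
    print(col,m.astype(bool).sum(),M.round(2),ray(c,*M,.066 if col=='red' else .007).round(4))
a=np.hstack([cv2.resize(c['image'][100:300,60:360],(400,267)),cv2.resize(s['image'][100:280,120:390],(400,267))])
cv2.imwrite('pics/t3.png',a)
cv2.imwrite('pics/t4.png',cv2.resize(c['image'][160:210,240:290],(500,500),interpolation=cv2.INTER_CUBIC))
E
```

```text
t 20.2 p [0.5974 0.3149 0.2103] yaw -44.98 w 0.998 F [-0.  -0.5 -0.6]
.602,-.0205,.21 total [ 3.204  0.    -3.12 ] rows 8 each [ 0.4   0.   -0.39]
orange 795 [226.42 193.51] [0.5909 0.0698 0.007 ]
green 786 [268.03 223.53] [ 0.5228 -0.0303  0.007 ]
blue 775 [299.78 182.88] [ 0.6206 -0.1029  0.007 ]
red 160 [264.51 187.34] [ 0.6016 -0.0196  0.066 ]
```

View pics/t3.png

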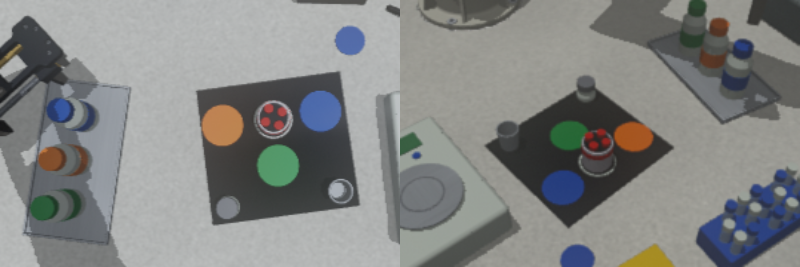

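View pics/t4.png

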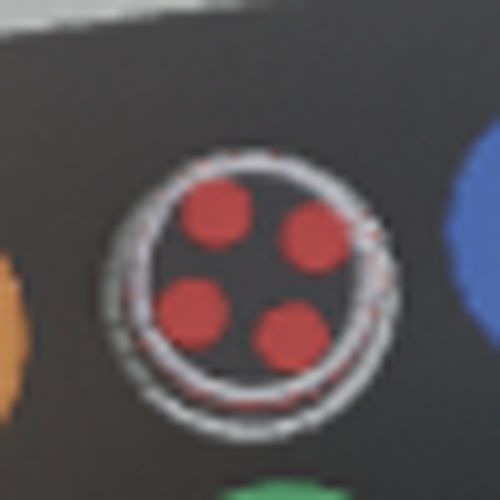

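All three bottles stand upright in the tray and the pads are clear. The carrier is at crop (273,118), ringed by its four red caps. Now the carrier.

Emit:
move_arm --plan '[{"translation":[0.4,0,-0.39],"turn":0},{"translation":[0.4,0,-0.39],"turn":0},{"translation":[0.4,0,-0.39],"turn":0},{"translation":[0.4,0,-0.39],"turn":0},{"translation":[0.4,0,-0.39],"turn":0},{"translation":[0.4,0,-0.39],"turn":0},{"translation":[0.4,0,-0.39],"turn":0},{"translation":[0.4,0,-0.39],"turn":0},{"translation":[0,0,0],"turn":0},{"translation":[0,0,0],"turn":0}]'

```text
time_s: 21.3
tcp_pos: [0.6005, -0.0211, 0.2077]
ee_rot: [-1.482, 0.617, -0.613]
contact_force: [0.7, 0.4, 0.3]
gripper_width: 0.996
```

```bash
python3 go.py .602,-.0203,.022
```

```text
t 21.3 p [ 0.6005 -0.0211  0.2077] yaw -45.11 w 0.996 F [0.7 0.4 0.3]
.602,-.0203,.022 total [0.012 2.476 0.026] rows 5 each [0.002 0.495 0.005]
```

Emit:
move_arm --plan '[{"translation":[0.01,0.4,0.02],"turn":0},{"translation":[0,0.5,0],"turn":0},{"translation":[0,0.5,0],"turn":0},{"translation":[0,0.5,0],"turn":0},{"translation":[0,0.35,0],"turn":0},{"translation":[0,0.2,0],"turn":0},{"translation":[0,0,0],"turn":0},{"translation":[0,0,0],"turn":0}]'

```text
time_s: 22.1
tcp_pos: [0.6033, -0.0193, 0.026]
ee_rot: [-1.482, 0.613, -0.613]
contact_force: [-0.5, 0.5, 0.2]
gripper_width: 1.001
```

Emit:
move_arm --plan '[{"translation":[0,0,0],"turn":0},{"translation":[0,0,0],"turn":0},{"translation":[0,0,0],"turn":0},{"translation":[0,0,0],"turn":0},{"translation":[0,0,0],"turn":0},{"translation":[0,0,0],"turn":0},{"translation":[0,0,0],"turn":0},{"translation":[0,0,0],"turn":0}]' --fingers 0 --newtons 30

```text
time_s: 22.9
tcp_pos: [0.6032, -0.0201, 0.0259]
ee_rot: [-1.482, 0.613, -0.614]
contact_force: [-1.5, -0.8, 5.3]
gripper_width: 0.603
```

```bash
python3 go.py .602,-.0203,.18 .5603,-.317,.18 .5603,-.317,.096
```

```text
t 22.9 p [ 0.6032 -0.0201  0.0259] yaw -44.98 w 0.603 F [-1.5 -0.8  5.3]
.602,-.0203,.18 total [-0.009 -2.054 -0.012] rows 4 each [-0.002 -0.514 -0.003]
.5603,-.317,.18 total [ 2.403  0.    -3.191] rows 7 each [ 0.343  0.    -0.456]
.5603,-.317,.096 total [-1.00e-03  1.12e+00 -0.00e+00] rows 2 each [-0.    0.56 -0.  ]
```

Emit:
move_arm --plan '[{"translation":[0,-0.25,0],"turn":0},{"translation":[0,-0.4,0],"turn":0},{"translation":[0,-0.5,0],"turn":0},{"translation":[0,-0.5,0],"turn":0},{"translation":[0,-0.4,0],"turn":0},{"translation":[0.3,0,-0.4],"turn":0},{"translation":[0.36,0,-0.477],"turn":0},{"translation":[0.36,0,-0.477],"turn":0},{"translation":[0.36,0,-0.477],"turn":0},{"translation":[0.36,0,-0.477],"turn":0},{"translation":[0.36,0,-0.477],"turn":0},{"translation":[0.293,0,-0.417],"turn":0}]'

```text
time_s: 24.1
tcp_pos: [0.5589, -0.3187, 0.1783]
ee_rot: [-1.482, 0.615, -0.613]
contact_force: [0.8, -0.0, -3.5]
gripper_width: 0.605
```

Emit:
move_arm --plan '[{"translation":[0,0,0],"turn":0},{"translation":[0,0,0],"turn":0},{"translation":[0,0.3,0],"turn":0},{"translation":[0,0.4,0],"turn":0},{"translation":[0,0.25,0],"turn":0},{"translation":[0,0.07,0],"turn":0},{"translation":[0,0,0],"turn":0},{"translation":[0,0,0],"turn":0}]'

```text
time_s: 24.9
tcp_pos: [0.5609, -0.3164, 0.1037]
ee_rot: [-1.482, 0.612, -0.614]
contact_force: [0.6, 0.3, -3.9]
gripper_width: 0.605
```

```bash
python3 go.py .5603,-.317,.0972
```

```text
t 24.9 p [ 0.5609 -0.3164  0.1037] yaw -44.94 w 0.605 F [ 0.6  0.3 -3.9]
.5603,-.317,.0972 total [ 0.     0.087 -0.012] rows 1 each [ 0.     0.087 -0.012]
```

Emit:
move_arm --plan '[{"translation":[0,0.04,-0.01],"turn":0},{"translation":[0,0.03,0],"turn":0},{"translation":[0,0.012,0],"turn":0},{"translation":[0,0,0],"turn":0},{"translation":[0,0,0],"turn":0}]'

```text
time_s: 25.4
tcp_pos: [0.56, -0.3175, 0.0979]
ee_rot: [-1.482, 0.613, -0.615]
contact_force: [-1.3, 1.4, 6.0]
gripper_width: 0.6
```

```bash
python3 go.py .5603,-.317,.0972
```

```text
t 25.4 p [ 0.56   -0.3175  0.0979] yaw -44.99 w 0.6 F [-1.3  1.4  6. ]
.5603,-.317,.0972 total [-0.002  0.01   0.008] rows 1 each [-0.002  0.01   0.008]
```

Seated with 6 N. Release, rise, and check.

Emit:
move_arm --plan '[{"translation":[0,0,0],"turn":0},{"translation":[0,0,0],"turn":0},{"translation":[0,0,0],"turn":0},{"translation":[0,0,0],"turn":0},{"translation":[0,0,0],"turn":0},{"translation":[0,-0.3,0],"turn":0},{"translation":[0,-0.5,0],"turn":0},{"translation":[0,-0.5,0],"turn":0},{"translation":[0,-0.2,0],"turn":0}]' --fingers 1

```text
time_s: 26.3
tcp_pos: [0.5611, -0.3181, 0.2128]
ee_rot: [-1.483, 0.61, -0.618]
contact_force: [0.6, -0.2, -0.4]
gripper_width: 1.003
```

```bash
python3 go.py .5603,-.317,.21 .5975,.3148,.21 .5975,.3148,.059
```

```text
t 26.3 p [ 0.5611 -0.3181  0.2128] yaw -44.98 w 1.003 F [ 0.6 -0.2 -0.4]
.5603,-.317,.21 total [-0.018  0.038  0.003] rows 1 each [-0.018  0.038  0.003]
.5975,.3148,.21 total [-5.604 -0.018  6.309] rows 15 each [-0.374 -0.001  0.421]
.5975,.3148,.059 total [-0.009  2.013 -0.003] rows 4 each [-0.002  0.503 -0.001]
```

Emit:
move_arm --plan '[{"translation":[-0.375,0,0.421],"turn":0},{"translation":[-0.375,0,0.421],"turn":0},{"translation":[-0.375,0,0.421],"turn":0},{"translation":[-0.375,0,0.421],"turn":0},{"translation":[-0.375,0,0.421],"turn":0},{"translation":[-0.375,0,0.421],"turn":0},{"translation":[-0.375,0,0.421],"turn":0},{"translation":[-0.375,0,0.421],"turn":0},{"translation":[-0.375,0,0.421],"turn":0},{"translation":[-0.375,0,0.421],"turn":0},{"translation":[-0.375,0,0.421],"turn":0},{"translation":[-0.375,0,0.421],"turn":0}]'

```text
time_s: 27.5
tcp_pos: [0.5882, 0.191, 0.2083]
ee_rot: [-1.483, 0.614, -0.613]
contact_force: [0.7, 0.4, 1.5]
gripper_width: 0.999
```

Emit:
move_arm --plan '[{"translation":[-0.375,0,0.421],"turn":0},{"translation":[-0.375,0,0.421],"turn":0},{"translation":[-0.372,0,0.418],"turn":0},{"translation":[0,0,0],"turn":0},{"translation":[0,0,0],"turn":0}]'

```text
time_s: 28.0
tcp_pos: [0.5953, 0.3162, 0.2079]
ee_rot: [-1.484, 0.613, -0.612]
contact_force: [0.2, -0.5, -0.0]
gripper_width: 0.997
```

```bash
python3 go.py .5975,.3148,.059
python3 - <<'E'
from h import *
c=cam('top');s=cam('scene')
print([np.round(proj(k,(.5603,-.317,.142)),1) for k in(c,s)])
a=np.hstack([cv2.resize(c['image'][160:260,350:450],(400,400),interpolation=cv2.INTER_CUBIC),cv2.resize(s['image'][170:280,75:185],(400,400),interpolation=cv2.INTER_CUBIC)])
cv2.imwrite('pics/p1.png',a)
h=cv2.cvtColor(c['image'],cv2.COLOR_BGR2HSV);m=cv2.inRange(h,(0,110,50),(5,255,255))[160:260,350:450]
M=np.argwhere(m).mean(0)[::-1]+(350,160);print(M,ray(c,*M,.137))
E
```

```text
t 28.0 p [0.5953 0.3162 0.2079] yaw -44.87 w 0.997 F [ 0.2 -0.5 -0. ]
.5975,.3148,.059 total [0.034 1.985 0.012] rows 4 each [0.009 0.496 0.003]
[array([413. , 207.7]), array([128.3, 211.6])]
[412.05    208.51875] [ 0.55891776 -0.31699668  0.137     ]
```

View pics/p1.png

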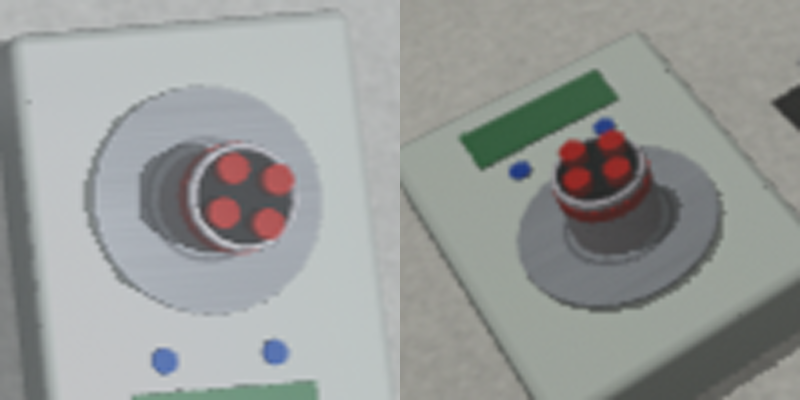

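The carrier stands upright in the middle of the pan: its foot is inside the disc, the red caps' centre is at top (412,208.5), and it is about 1 mm off target. Picking blue.

Emit:
move_arm --plan '[{"translation":[0.03,0.4,0.01],"turn":0},{"translation":[0,0.5,0],"turn":0},{"translation":[0,0.5,0],"turn":0},{"translation":[0,0.4,0],"turn":0},{"translation":[0,0.185,0],"turn":0},{"translation":[0,0,0],"turn":0},{"translation":[0,0,0],"turn":0}]'

```text
time_s: 28.8
tcp_pos: [0.5989, 0.3143, 0.0614]
ee_rot: [-1.481, 0.614, -0.615]
contact_force: [-0.4, 0.1, -0.3]
gripper_width: 1.0
```

Emit:
move_arm --plan '[{"translation":[0,0,0],"turn":0},{"translation":[0,0,0],"turn":0},{"translation":[0,0,0],"turn":0},{"translation":[0,0,0],"turn":0},{"translation":[0,0,0],"turn":0},{"translation":[0,0,0],"turn":0},{"translation":[0,0,0],"turn":0},{"translation":[0,0,0],"turn":0}]' --fingers 0 --newtons 25

```text
time_s: 29.6
tcp_pos: [0.598, 0.3147, 0.0604]
ee_rot: [-1.482, 0.614, -0.614]
contact_force: [-1.3, -0.6, 3.1]
gripper_width: 0.561
```

```bash
python3 go.py .5978,.315,.13 .622,-.104,.13 .622,-.104,.064
```

```text
t 29.6 p [0.598  0.3147 0.0604] yaw -44.98 w 0.561 F [-1.3 -0.6  3.1]
.5978,.315,.13 total [-0.005 -0.928  0.   ] rows 2 each [-0.002 -0.464  0.   ]
.622,-.104,.13 total [ 4.177e+00 -1.000e-03 -3.724e+00] rows 10 each [ 0.418 -0.    -0.372]
.622,-.104,.064 total [ 0.    0.88 -0.  ] rows 2 each [ 0.    0.44 -0.  ]
```

Emit:
move_arm --plan '[{"translation":[0,-0.2,0],"turn":0},{"translation":[0,-0.4,0],"turn":0},{"translation":[0,-0.33,0],"turn":0},{"translation":[0.3,0,-0.267],"turn":0},{"translation":[0.42,0,-0.374],"turn":0},{"translation":[0.42,0,-0.374],"turn":0},{"translation":[0.42,0,-0.374],"turn":0},{"translation":[0.42,0,-0.374],"turn":0},{"translation":[0.42,0,-0.374],"turn":0},{"translation":[0.42,0,-0.374],"turn":0},{"translation":[0.42,0,-0.374],"turn":0},{"translation":[0.42,0,-0.374],"turn":0}]'

```text
time_s: 30.8
tcp_pos: [0.6193, -0.0542, 0.1307]
ee_rot: [-1.482, 0.613, -0.614]
contact_force: [0.6, -0.4, -3.2]
gripper_width: 0.56
```

Emit:
move_arm --plan '[{"translation":[0.33,0,-0.295],"turn":0},{"translation":[0.182,0,-0.17],"turn":0},{"translation":[0,0,0],"turn":0},{"translation":[0,0,0],"turn":0},{"translation":[0,0.3,0],"turn":0},{"translation":[0,0.3,0],"turn":0},{"translation":[0,0.17,0],"turn":0},{"translation":[0,0.03,0],"turn":0},{"translation":[0,0,0],"turn":0},{"translation":[0,0,0],"turn":0}]'

```text
time_s: 31.8
tcp_pos: [0.6227, -0.1039, 0.0709]
ee_rot: [-1.482, 0.612, -0.614]
contact_force: [0.2, -0.2, -2.3]
gripper_width: 0.559
```

```bash
python3 go.py .622,-.104,.063
```

```text
t 31.8 p [ 0.6227 -0.1039  0.0709] yaw -44.96 w 0.559 F [ 0.2 -0.2 -2.3]
.622,-.104,.063 total [-0.006  0.106 -0.008] rows 1 each [-0.006  0.106 -0.008]
```

Emit:
move_arm --plan '[{"translation":[0,0.05,-0.008],"turn":0},{"translation":[0,0.035,0],"turn":0},{"translation":[0,0.02,0],"turn":0},{"translation":[0,0,0],"turn":0},{"translation":[0,0,0],"turn":0}]'

```text
time_s: 32.3
tcp_pos: [0.6219, -0.1047, 0.0634]
ee_rot: [-1.482, 0.613, -0.614]
contact_force: [-3.7, 1.8, 8.5]
gripper_width: 0.559
```

```bash
python3 go.py .622,-.104,.063
```

```text
t 32.3 p [ 0.6219 -0.1047  0.0634] yaw -45.0 w 0.559 F [-3.7  1.8  8.5]
.622,-.104,.063 total [-0.005  0.006  0.008] rows 1 each [-0.005  0.006  0.008]
```

Seated. Release, rise and head for orange in the tray (0.5232, 0.3214).

Emit:
move_arm --plan '[{"translation":[0,0,0],"turn":0},{"translation":[0,0,0],"turn":0},{"translation":[0,0,0],"turn":0},{"translation":[0,0,0],"turn":0},{"translation":[0,0,0],"turn":0},{"translation":[0,-0.3,0],"turn":0},{"translation":[0,-0.5,0],"turn":0},{"translation":[0,-0.55,0],"turn":0},{"translation":[0,-0.5,0],"turn":0},{"translation":[0,-0.1,0],"turn":0}]' --fingers 1

```text
time_s: 33.3
tcp_pos: [0.624, -0.105, 0.2133]
ee_rot: [-1.481, 0.608, -0.619]
contact_force: [0.3, 0.9, -0.5]
gripper_width: 0.999
```

```bash
python3 go.py .5232,.3214,.21 .5232,.3214,.06
```

```text
t 33.3 p [ 0.624  -0.105   0.2133] yaw -44.98 w 0.999 F [ 0.3  0.9 -0.5]
.5232,.3214,.21 total [-4.97   0.028  3.071] rows 10 each [-0.497  0.003  0.307]
.5232,.3214,.06 total [-0.012  2.    -0.008] rows 4 each [-0.003  0.5   -0.002]
```

Emit:
move_arm --plan '[{"translation":[-0.497,0.003,0.307],"turn":0},{"translation":[-0.497,0.003,0.307],"turn":0},{"translation":[-0.497,0.003,0.307],"turn":0},{"translation":[-0.497,0.003,0.307],"turn":0},{"translation":[-0.497,0.003,0.307],"turn":0},{"translation":[-0.497,0.003,0.307],"turn":0},{"translation":[-0.497,0.003,0.307],"turn":0},{"translation":[-0.497,0.003,0.307],"turn":0},{"translation":[-0.497,0.003,0.307],"turn":0},{"translation":[-0.497,0.003,0.307],"turn":0},{"translation":[0,0,0],"turn":0},{"translation":[0,0,0],"turn":0}]'

```text
time_s: 34.5
tcp_pos: [0.5199, 0.3222, 0.2051]
ee_rot: [-1.484, 0.612, -0.612]
contact_force: [0.5, -1.1, -0.9]
gripper_width: 1.0
```

```bash
python3 go.py .5232,.3214,.06
```

```text
t 34.5 p [0.5199 0.3222 0.2051] yaw -44.85 w 1.0 F [ 0.5 -1.1 -0.9]
.5232,.3214,.06 total [0.039 1.935 0.026] rows 4 each [0.01  0.484 0.007]
```

Emit:
move_arm --plan '[{"translation":[0.03,0.4,0.02],"turn":0},{"translation":[0,0.5,0],"turn":0},{"translation":[0,0.5,0],"turn":0},{"translation":[0,0.4,0],"turn":0},{"translation":[0,0.155,0],"turn":0},{"translation":[0,0,0],"turn":0},{"translation":[0,0,0],"turn":0}]'

```text
time_s: 35.2
tcp_pos: [0.5242, 0.321, 0.0605]
ee_rot: [-1.481, 0.614, -0.615]
contact_force: [-0.1, -0.6, 0.5]
gripper_width: 1.001
```

Emit:
move_arm --plan '[{"translation":[0,0,0],"turn":0},{"translation":[0,0,0],"turn":0},{"translation":[0,0,0],"turn":0},{"translation":[0,0,0],"turn":0},{"translation":[0,0,0],"turn":0},{"translation":[0,0,0],"turn":0},{"translation":[0,0,0],"turn":0},{"translation":[0,0,0],"turn":0}]' --fingers 0

```text
time_s: 36.0
tcp_pos: [0.5233, 0.3215, 0.0597]
ee_rot: [-1.482, 0.614, -0.614]
contact_force: [-1.2, 1.0, 3.8]
gripper_width: 0.555
```

```bash
python3 go.py .5232,.3214,.12 .5912,.0682,.12 .5912,.0682,.064
```

```text
t 36.0 p [0.5233 0.3215 0.0597] yaw -44.98 w 0.555 F [-1.2  1.   3.8]
.5232,.3214,.12 total [-0.001 -0.804 -0.002] rows 2 each [-0.    -0.402 -0.001]
.5912,.0682,.12 total [ 3.028e+00 -1.000e-03 -1.747e+00] rows 6 each [ 0.505 -0.    -0.291]
.5912,.0682,.064 total [ 0.     0.747 -0.   ] rows 2 each [ 0.     0.373 -0.   ]
```

Emit:
move_arm --plan '[{"translation":[0,-0.2,0],"turn":0},{"translation":[0,-0.4,0],"turn":0},{"translation":[0,-0.2,0],"turn":0},{"translation":[0.3,0,-0.173],"turn":0},{"translation":[0.5,0,-0.288],"turn":0},{"translation":[0.5,0,-0.288],"turn":0},{"translation":[0.5,0,-0.288],"turn":0},{"translation":[0.5,0,-0.288],"turn":0},{"translation":[0.5,0,-0.288],"turn":0},{"translation":[0.228,0,-0.134],"turn":0},{"translation":[0,0,0],"turn":0},{"translation":[0,0,0],"turn":0}]'

```text
time_s: 37.2
tcp_pos: [0.5913, 0.0679, 0.1197]
ee_rot: [-1.482, 0.615, -0.615]
contact_force: [-0.1, 0.3, -1.9]
gripper_width: 0.559
```

Emit:
move_arm --plan '[{"translation":[0,0.3,0],"turn":0},{"translation":[0,0.25,0],"turn":0},{"translation":[0,0.1,0],"turn":0},{"translation":[0,0,0],"turn":0},{"translation":[0,0,0],"turn":0}]'

```text
time_s: 37.7
tcp_pos: [0.5915, 0.0688, 0.0713]
ee_rot: [-1.482, 0.613, -0.613]
contact_force: [-0.7, 0.3, -2.1]
gripper_width: 0.558
```

```bash
python3 go.py .5912,.0682,.0623
```

```text
t 37.7 p [0.5915 0.0688 0.0713] yaw -44.93 w 0.558 F [-0.7  0.3 -2.1]
.5912,.0682,.0623 total [ 0.002  0.12  -0.009] rows 1 each [ 0.002  0.12  -0.009]
```

Emit:
move_arm --plan '[{"translation":[0,0.06,0],"turn":0},{"translation":[0,0.04,0],"turn":0},{"translation":[0,0.02,0],"turn":0},{"translation":[0,0,0],"turn":0},{"translation":[0,0,0],"turn":0}]'

```text
time_s: 38.2
tcp_pos: [0.5917, 0.0683, 0.0626]
ee_rot: [-1.481, 0.613, -0.614]
contact_force: [-1.7, 1.2, 5.8]
gripper_width: 0.557
```

```bash
python3 go.py .5912,.0682,.0623
```

```text
t 38.2 p [0.5917 0.0683 0.0626] yaw -44.99 w 0.557 F [-1.7  1.2  5.8]
.5912,.0682,.0623 total [-0.004  0.004 -0.005] rows 1 each [-0.004  0.004 -0.005]
```

Emit:
move_arm --plan '[{"translation":[0,0,0],"turn":0},{"translation":[0,0,0],"turn":0},{"translation":[0,0,0],"turn":0},{"translation":[0,0,0],"turn":0},{"translation":[0,0,0],"turn":0},{"translation":[0,-0.3,0],"turn":0},{"translation":[0,-0.5,0],"turn":0},{"translation":[0,-0.55,0],"turn":0},{"translation":[0,-0.5,0],"turn":0},{"translation":[0,-0.1,0],"turn":0},{"translation":[0,0,0],"turn":0}]' --fingers 1

```text
time_s: 39.3
tcp_pos: [0.5922, 0.0681, 0.2094]
ee_rot: [-1.481, 0.611, -0.616]
contact_force: [-0.3, -0.6, -0.1]
gripper_width: 0.997
```

```bash
python3 go.py .4481,.3286,.205 .4481,.3286,.06
```

```text
t 39.3 p [0.5922 0.0681 0.2094] yaw -44.98 w 0.997 F [-0.3 -0.6 -0.1]
.4481,.3286,.205 total [-3.814  0.055  1.099] rows 7 each [-0.545  0.008  0.157]
.4481,.3286,.06 total [-0.004  1.933 -0.005] rows 4 each [-0.001  0.483 -0.001]
```

Emit:
move_arm --plan '[{"translation":[-0.545,0,0.157],"turn":0},{"translation":[-0.545,0,0.157],"turn":0},{"translation":[-0.545,0,0.157],"turn":0},{"translation":[-0.545,0,0.157],"turn":0},{"translation":[-0.545,0,0.157],"turn":0},{"translation":[-0.545,0,0.157],"turn":0},{"translation":[-0.545,0,0.157],"turn":0},{"translation":[0,0,0],"turn":0},{"translation":[0,0,0],"turn":0}]'

```text
time_s: 40.2
tcp_pos: [0.446, 0.3285, 0.2062]
ee_rot: [-1.485, 0.613, -0.611]
contact_force: [0.0, -0.8, -0.4]
gripper_width: 0.999
```

```bash
python3 go.py .4481,.3286,.06
```

```text
t 40.2 p [0.446  0.3285 0.2062] yaw -44.84 w 0.999 F [ 0.  -0.8 -0.4]
.4481,.3286,.06 total [0.019 1.95  0.026] rows 4 each [0.005 0.487 0.007]
```

Emit:
move_arm --plan '[{"translation":[0.015,0.4,0.02],"turn":0},{"translation":[0,0.5,0],"turn":0},{"translation":[0,0.5,0],"turn":0},{"translation":[0,0.4,0],"turn":0},{"translation":[0,0.155,0],"turn":0},{"translation":[0,0,0],"turn":0},{"translation":[0,0,0],"turn":0}]'

```text
time_s: 40.9
tcp_pos: [0.4499, 0.3286, 0.0621]
ee_rot: [-1.482, 0.614, -0.615]
contact_force: [-0.6, -0.0, -0.0]
gripper_width: 1.0
```

Emit:
move_arm --plan '[{"translation":[0,0,0],"turn":0},{"translation":[0,0,0],"turn":0},{"translation":[0,0,0],"turn":0},{"translation":[0,0,0],"turn":0},{"translation":[0,0,0],"turn":0},{"translation":[0,0,0],"turn":0},{"translation":[0,0,0],"turn":0},{"translation":[0,0,0],"turn":0}]' --fingers 0

```text
time_s: 41.7
tcp_pos: [0.4491, 0.3291, 0.0616]
ee_rot: [-1.482, 0.614, -0.614]
contact_force: [-2.3, 2.0, 4.4]
gripper_width: 0.562
```

```bash
python3 go.py .4481,.3286,.13 .5225,-.031,.13 .5225,-.031,.064
```

```text
t 41.7 p [0.4491 0.3291 0.0616] yaw -44.99 w 0.562 F [-2.3  2.   4.4]
.4481,.3286,.13 total [-0.005 -0.912 -0.014] rows 2 each [-0.002 -0.456 -0.007]
.5225,-.031,.13 total [ 4.091e+00 -2.000e-03 -2.690e+00] rows 9 each [ 0.455 -0.    -0.299]
.5225,-.031,.064 total [ 0.    0.88 -0.  ] rows 2 each [ 0.    0.44 -0.  ]
```

Emit:
move_arm --plan '[{"translation":[0,-0.2,0],"turn":0},{"translation":[0,-0.4,0],"turn":0},{"translation":[0,-0.32,0],"turn":0},{"translation":[0.4,0,-0.263],"turn":0},{"translation":[0.5,0,-0.329],"turn":0},{"translation":[0.5,0,-0.329],"turn":0},{"translation":[0.5,0,-0.329],"turn":0},{"translation":[0.5,0,-0.329],"turn":0},{"translation":[0.5,0,-0.329],"turn":0},{"translation":[0.5,0,-0.329],"turn":0},{"translation":[0.43,0,-0.283],"turn":0},{"translation":[0.256,0,-0.17],"turn":0}]'

```text
time_s: 42.9
tcp_pos: [0.523, -0.0334, 0.1299]
ee_rot: [-1.483, 0.615, -0.615]
contact_force: [0.9, -0.0, -2.3]
gripper_width: 0.56
```

Emit:
move_arm --plan '[{"translation":[0,0,0],"turn":0},{"translation":[0,0,0],"turn":0},{"translation":[0,0.3,0],"turn":0},{"translation":[0,0.3,0],"turn":0},{"translation":[0,0.17,0],"turn":0},{"translation":[0,0.02,0],"turn":0},{"translation":[0,0,0],"turn":0},{"translation":[0,0,0],"turn":0}]'

```text
time_s: 43.7
tcp_pos: [0.5239, -0.0302, 0.0719]
ee_rot: [-1.482, 0.612, -0.614]
contact_force: [-0.2, -0.2, -2.7]
gripper_width: 0.561
```

```bash
python3 go.py .5230,-.0305,.0641
```

```text
t 43.7 p [ 0.5239 -0.0302  0.0719] yaw -44.96 w 0.561 F [-0.2 -0.2 -2.7]
.5230,-.0305,.0641 total [-0.005  0.104 -0.011] rows 1 each [-0.005  0.104 -0.011]
```

Emit:
move_arm --plan '[{"translation":[0,0.05,0],"turn":0},{"translation":[0,0.035,0],"turn":0},{"translation":[0,0.018,0],"turn":0},{"translation":[0,0,0],"turn":0},{"translation":[0,0,0],"turn":0}]'

```text
time_s: 44.2
tcp_pos: [0.5237, -0.0303, 0.0645]
ee_rot: [-1.481, 0.613, -0.615]
contact_force: [-2.5, 2.3, 9.9]
gripper_width: 0.56
```

```bash
python3 go.py .5230,-.0305,.0641
```

```text
t 44.2 p [ 0.5237 -0.0303  0.0645] yaw -45.0 w 0.56 F [-2.5  2.3  9.9]
.5230,-.0305,.0641 total [-0.005  0.005 -0.008] rows 1 each [-0.005  0.005 -0.008]
```

Release, rise, then move the arm aside toward the tray to look.

Emit:
move_arm --plan '[{"translation":[0,0,0],"turn":0},{"translation":[0,0,0],"turn":0},{"translation":[0,0,0],"turn":0},{"translation":[0,0,0],"turn":0},{"translation":[0,0,0],"turn":0},{"translation":[0,-0.3,0],"turn":0},{"translation":[0,-0.5,0],"turn":0},{"translation":[0,-0.55,0],"turn":0},{"translation":[0,-0.5,0],"turn":0},{"translation":[0,-0.1,0],"turn":0},{"translation":[0,0,0],"turn":0}]' --fingers 1

```text
time_s: 45.3
tcp_pos: [0.524, -0.0305, 0.2108]
ee_rot: [-1.481, 0.611, -0.616]
contact_force: [-0.3, 0.1, -0.4]
gripper_width: 0.999
```

Emit:
move_arm --plan '[{"translation":[-0.45,0,0.35],"turn":0},{"translation":[-0.45,0,0.35],"turn":0},{"translation":[-0.45,0,0.35],"turn":0},{"translation":[-0.45,0,0.35],"turn":0},{"translation":[-0.45,0,0.35],"turn":0},{"translation":[-0.45,0,0.35],"turn":0},{"translation":[-0.45,0,0.35],"turn":0},{"translation":[-0.45,0,0.35],"turn":0},{"translation":[0,0,0],"turn":0},{"translation":[0,0,0],"turn":0}]'

```text
time_s: 46.3
tcp_pos: [0.4794, 0.3088, 0.2074]
ee_rot: [-1.486, 0.614, -0.611]
contact_force: [0.2, -0.9, -0.6]
gripper_width: 0.996
```

```bash
python3 go.py
python3 - <<'E'
from h import *
import pickle
c=cam('top');s=cam('scene');c0=pickle.load(open('c0.pkl','rb'))
h=cv2.cvtColor(c['image'],cv2.COLOR_BGR2HSV)
for nm,k in(('start',c0['top']),('now',c)):
  h=cv2.cvtColor(k['image'],cv2.COLOR_BGR2HSV)
  for col,lo,hi in(('orange',6,18),('blue',108,128),):
    m=cv2.inRange(h,(lo,130,50),(hi,255,255));m[:,:200]=0;m[:,330:]=0;m[:160]=0;m[210:]=0
    n,l,st,ce=cv2.connectedComponentsWithStats(m)
    print(nm,col,[(st[i][4],ce[i].round(1)) for i in range(1,n) if st[i][4]>50])
a=np.hstack([cv2.resize(c['image'][120:280,190:350],(400,400),interpolation=cv2.INTER_CUBIC),cv2.resize(s['image'][120:270,160:310],(400,400),interpolation=cv2.INTER_CUBIC)])
cv2.imwrite('pics/f1.png',a)
a=np.hstack([cv2.resize(c0['top']['image'][120:280,190:350],(400,400),interpolation=cv2.INTER_CUBIC),cv2.resize(s['image'],(533,400))[:,:400]])
cv2.imwrite('pics/f2.png',a)
E
```

```text
t 46.3 p [0.4794 0.3088 0.2074] yaw -44.85 w 0.996 F [ 0.2 -0.9 -0.6]
start orange [(np.int32(212), array([233. , 195.6])), (np.int32(243), array([220.9, 189.4]))]
start blue [(np.int32(234), array([305.2, 175. ])), (np.int32(139), array([300.2, 193.3]))]
now orange [(np.int32(213), array([232.2, 197. ])), (np.int32(241), array([221.2, 188.8]))]
now blue [(np.int32(233), array([305.7, 175.4])), (np.int32(122), array([299.7, 193.7]))]
```

View pics/f1.png

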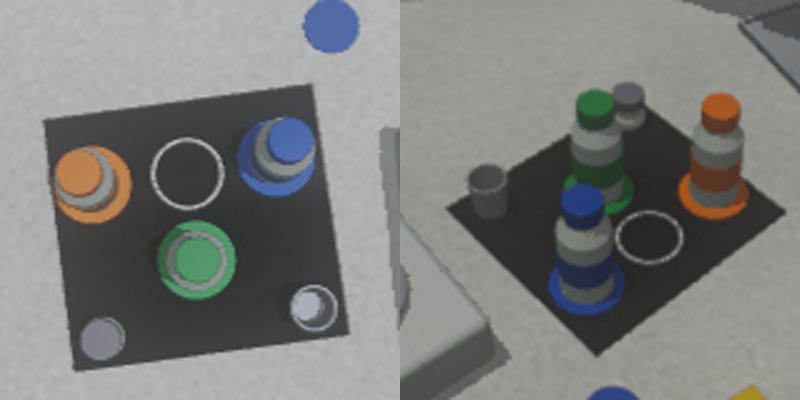

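View pics/f2.png

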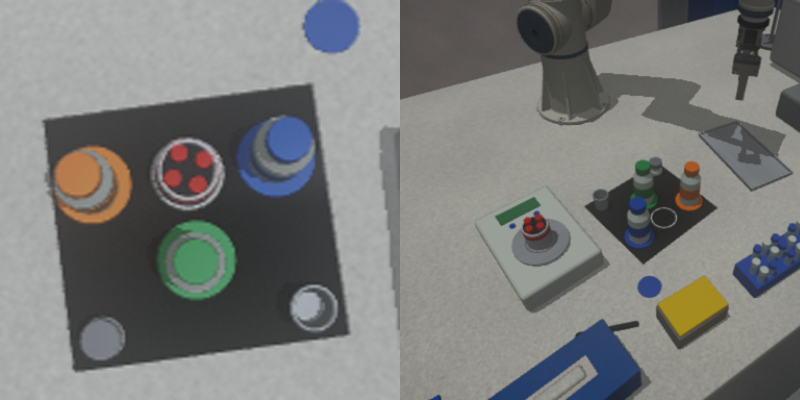

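Bottles stand on their own pads within about 0.6 px (1–2 mm) of where they started. The carrier is on the pan, and the cup at (313,308) has not moved.

```bash
python3 -c "
from rig import bot
print(bot.hand_in())"
```

```text
the job is handed in; nothing more can be done
None
```

The job is done and handed in at about 46 s. I moved the orange, green and blue bottles into the tray one after another. Then I stood the carrier on the weighing pan, and only after that put blue, orange and green back on their own pads. Each object touched down lightly (4–10 N) before I released it.

**Last checks:**
- **Bottles:** all three are upright. The orange and blue caps are within about 0.7 px (1–2 mm) of where they started; I judged green by eye and it looks centred. The large blue pad on the mat was used, not the small blue disc beside it.
- **Carrier:** it stands upright, about 1 mm from the pan's centre by the top camera. My readings of the pan's centre differed by up to 4 mm, so I used a value between them.
- **Cup and arm:** the cup has not moved, and the arm is clear and touching nothing.

No final check failed. Early on, two moves were refused because the turn was left out; nothing moved, and I sent them again.

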